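# Empty the returns hopper and sort the drive parts

## Robot

A 7-joint arm with a two-finger parallel gripper is mounted at the origin on the work surface. World frame = base frame: x ahead of the robot, y to its left, z up, the work surface at z = 0. Lengths are in m, angles in rad, forces in N, time in s.
With the tool pointing down it reaches from about 0.425 to 0.95 m from the base axis. Payload 4.7 kg.
Tool frame: the origin (TCP) lies at the very end of the fingers, on their centre line; the grasp point (between the pads) lies 19 mm behind it; y points along the fingers, z is the direction in which the jaws open and shut, and the axes are right-handed (so a half turn about y gives the same grasp; the last joint's range is limited). The gripper opens to 85 mm and grips with 20 to 120 N. Pads are 22 mm wide; open, the fingers measure 114 mm over their backs; the gripper's body (76 mm by 85 mm) begins 54 mm behind the grasp point. The pads swing forward as they close: fully open they stand 13 mm farther back than shut.
Start: joints at [1.135, 0.469, -0.049, 1.532, 0.024, 1.141, -0.082], TCP at [0.267, -0.62, 0.231] pointing down, gripper open.
Joint ranges: [-2.59, 2.59], [-0.33, 1.99], [-1.39, 1.29], [0.1, 2.45], [-1.04, 4.18], [0.21, 1.99], [-2.66, 2.66]. Speed limits (rad/s): [2.57, 2.57, 3.14, 3.14, 3.14, 3.14, 3.14].

## Interface

Orientations are given as a rotation vector (axis times angle).
In Python, from cell import arm, viewer gives the robot as it stands. The module is installed in compiled form; this text tells all that it offers. Calls block until the motion is done:
- arm.move_ptp(position, orientation): joint-space move of the TCP to a pose.
- arm.movel(position, orientation=None, feed=0.15, force_limit=None): straight line of the TCP; orientation=None keeps the orientation; feed is the mean speed in m/s. With force_limit (N) it stops when the force on the tool has changed by that much, and returns True; else False.
- arm.move_joints(angles): joint-space move.
- arm.gripper_to(opening, f_grip=None): finger opening in m; f_grip is the grip in N (None keeps the last); returns when the fingers have stopped.
- arm.hold(seconds).
- arm.inverse_kinematics(position, orientation): joint angles nearest the present ones, or None.
- viewer.capture(name): name is "scene" or "top"; returns (picture, depth): 420x560x3 uint8, red, green, blue; 420x560 float32, m along the optical axis (not along the pixel's ray), 0 where there is no reading.
- viewer.get_calibration(name): a dict with "intrinsics" (3x3 intrinsics, pixels), "world_from_camera" (4x4, takes a point from camera to world coordinates). Camera axes: x right, y down, z forward; pixel columns grow to the right and rows downward; lengths in m; the calibration is good to about 2 mm. A picture is of the moment at which its call begins. get_calibration takes no time and is no camera call.
A pose or a line that the arm cannot do raises arm.MotionError and nothing moves.
- arm.finish_job(): hands the job in, once; it reports no verdict.
Readings, each from a call of its own:
- arm.current_time(): time.
- arm.current_joints(): joint angles.
- arm.current_dq(): joint speeds.
- arm.current_effort(): joint torques, N m.
- arm.current_position(): TCP position.
- arm.current_tool_rot(): TCP orientation.
- arm.current_ft_force(): force on the tool from outside, world axes, zero at the start.
- arm.current_moment(): the same for the moment, N m.
- arm.current_opening(): finger opening in m.
Only numpy, scipy, OpenCV 4.12 (cv2) and the standard library are available. Lean on these libraries where they do the work, as an engineer would, in place of code of your own. Each camera call takes 0.05 s, during which the arm holds its last target.

## Task

Empty the returns hopper at the calibration bench: draw its slide gate open by the bar until every part has come down the chute into the catch pan (do not reach parts out over the hopper's top), then push the gate fully home again. Sort all the released parts into the three trays, each into the tray that has a sample of the same part bolted beside it, and leave the other things on the bench where they are.

Things in the scene. Friction and masses are not known exactly. Their poses are not given: they have to be found in the camera images.
- gate (a joint): Slide gate in the hopper's base, a flat aluminium plate with a dark bar handle. 0 m = fully home (shut), 0.095 m = fully drawn. It slides level along the hopper's -x direction (see throat), towards the bar's side, drags with about 3 N of friction and stays where it is left. The parts in the hopper stand on it.
- gate_bar (a point): Middle of the gate's bar handle: round dark steel bar, 12 mm thick, 90 mm long, level, along the hopper's y, a post at each end. Its centre is 35 mm above the gate plate (215 mm above the table) and, with the gate shut, 75 mm in front of the hopper's wall, which rises 45 mm higher than the bar. Moves with the gate; axes as throat.
- throat (a point): Centre of the hopper's floor, on the top face of the shut gate, 180 mm above the table. Galvanised open-topped hopper, inside 94 mm (x) by 140 mm (y), rim 80 mm above this point, sloping lip on its +y side. Two dark runners at y = +-83 mm carry the gate out to x = -230 mm. x: the gate opens along -x; y: the chute under the gate runs down along -y into the catch pan; z up.
- pan (a point): Centre of the catch pan's flat floor (black rubber, 6 mm above the table). Inside 160 by 160 mm, axes as throat, the corners cut off at 45 degrees (30 mm at the two +y ones, 45 mm at the -y ones); walls 4 mm thick, 28 mm above the floor. The chute, 98 mm wide inside, slick, slopes 32 degrees between low cheeks and meets the floor at the middle of the pan's +y edge; the hopper's wall (260 mm high) is 181 mm from this point.
- coupling1_c (a point): Brass drive coupling, a plain hexagonal sleeve, 27 mm across flats (31 mm over corners), 38 mm long, 150 g, with a dark square drive recess in each end. z is its long axis, x is square to one of its flats. This is its centre, half-way along its axis. It starts upright in the hopper (or is absent) and may come to lie any way round in the pan.
- coupling2_c (a point): Brass drive coupling, a plain hexagonal sleeve, 27 mm across flats (31 mm over corners), 38 mm long, 150 g, with a dark square drive recess in each end. z is its long axis, x is square to one of its flats. This is its centre, half-way along its axis. It starts upright in the hopper (or is absent) and may come to lie any way round in the pan.
- pulley1_c (a point): White acetal belt pulley, a disc of 42 mm diameter and 18 mm thickness with a V groove round its rim, 30 g. z is its axis. This is its centre, half-way along its axis. It starts upright in the hopper (or is absent) and may come to lie any way round in the pan.
- pulley2_c (a point): White acetal belt pulley, a disc of 42 mm diameter and 18 mm thickness with a V groove round its rim, 30 g. z is its axis. This is its centre, half-way along its axis. It starts upright in the hopper (or is absent) and may come to lie any way round in the pan.
- wheel1_c (a point): Knurled aluminium thumb wheel, rim 36 mm in diameter and 14 mm thick, with a 20 mm hub standing 8 mm proud on its +z side (22 mm over all), 45 g. z is its axis; the hub is on the +z side. This is its centre, half-way along its axis. It starts upright in the hopper (or is absent) and may come to lie any way round in the pan.
- wheel2_c (a point): Knurled aluminium thumb wheel, rim 36 mm in diameter and 14 mm thick, with a 20 mm hub standing 8 mm proud on its +z side (22 mm over all), 45 g. z is its axis; the hub is on the +z side. This is its centre, half-way along its axis. It starts upright in the hopper (or is absent) and may come to lie any way round in the pan.
- tray_coupling_in (a point): Centre of the inner floor (13 mm above the table) of the fixed black tray for couplings. Inside 120 x 120 mm, walls 3 mm thick, 33 mm above the floor. Three such trays stand side by side on a low steel board, 132 mm apart along x, order varying. Outside its -y side, 90 mm from this point, its sample, a brass hexagonal coupling, is bolted on a block (top at most 53 mm above the floor): leave it.
- tray_pulley_in (a point): Centre of the inner floor (13 mm above the table) of the fixed black tray for pulleys. Inside 120 x 120 mm, walls 3 mm thick, 33 mm above the floor. Three such trays stand side by side on a low steel board, 132 mm apart along x, order varying. Outside its -y side, 90 mm from this point, its sample, a white grooved pulley, is bolted on a block (top at most 53 mm above the floor): leave it.
- tray_wheel_in (a point): Centre of the inner floor (13 mm above the table) of the fixed black tray for wheels. Inside 120 x 120 mm, walls 3 mm thick, 33 mm above the floor. Three such trays stand side by side on a low steel board, 132 mm apart along x, order varying. Outside its -y side, 90 mm from this point, its sample, a knurled thumb wheel, is bolted on a block (top at most 53 mm above the floor): leave it.
- socket: Black deep impact socket standing upright, 34 mm diameter, 70 mm high, near the pan's -x wall. A bystander: leave it where it is. The origin is on the table under it.
- clickwrench: Click torque wrench with a blue handle, 280 mm long, lying along the far edge. A bystander: leave it where it is. The origin is on the table under it.
- lacquer: Small white jar of marking lacquer with a black cap, 28 mm diameter, 60 mm high. A bystander: leave it where it is. The origin is on the table under it.
- collar: Dark steel shaft collar lying flat, 52 mm outside diameter, 16 mm high: not one of the parts to sort. A bystander: leave it where it is. The origin is on the table under it.
Not all that is in view belongs to the job. What is shaped like the part that bears coupling2_c but turquoise is not meant.

How it is judged:
On the way, in this order (a step that is already met when the one before it is completed fails the run):
1. the gate is drawn well open (60 mm or more) and every part has come down out of the hopper (value of joint gate above 0.06 m and height (world z) of each of coupling1_c, coupling2_c, pulley1_c, pulley2_c, wheel1_c, wheel2_c below 0.1 m), for 0.2 s.
2. the gate is pushed home again (within 4 mm) (value of joint gate below 0.004 m), for 0.2 s.
At the end, for the whole second after the job is handed in: Every part that was in the hopper stays inside the tray that has a sample of its kind (its centre within the tray's walls and less than 50 mm above the tray's floor), and the gate is home within 4 mm (value of joint gate below 0.004 m and x of coupling1_c in the frame of tray_coupling_in between -0.058 and 0.058 m and y of coupling1_c in the frame of tray_coupling_in between -0.058 and 0.058 m and z of coupling1_c in the frame of tray_coupling_in between 0 and 0.05 m and x of coupling2_c in the frame of tray_coupling_in between -0.058 and 0.058 m and y of coupling2_c in the frame of tray_coupling_in between -0.058 and 0.058 m and z of coupling2_c in the frame of tray_coupling_in between 0 and 0.05 m and x of pulley1_c in the frame of tray_pulley_in between -0.058 and 0.058 m and y of pulley1_c in the frame of tray_pulley_in between -0.058 and 0.058 m and z of pulley1_c in the frame of tray_pulley_in between 0 and 0.05 m and x of pulley2_c in the frame of tray_pulley_in between -0.058 and 0.058 m and y of pulley2_c in the frame of tray_pulley_in between -0.058 and 0.058 m and z of pulley2_c in the frame of tray_pulley_in between 0 and 0.05 m and x of wheel1_c in the frame of tray_wheel_in between -0.058 and 0.058 m and y of wheel1_c in the frame of tray_wheel_in between -0.058 and 0.058 m and z of wheel1_c in the frame of tray_wheel_in between 0 and 0.05 m and x of wheel2_c in the frame of tray_wheel_in between -0.058 and 0.058 m and y of wheel2_c in the frame of tray_wheel_in between -0.058 and 0.058 m and z of wheel2_c in the frame of tray_wheel_in between 0 and 0.05 m); the robot touches nothing.
It fails at once if the fingers take hold of a part inside the hopper ((contact force between the fingers and coupling1 above 0.5 N and horizontal distance between coupling1_c and throat below 0.07 m and height (world z) of coupling1_c above 0.17 m) or (contact force between the fingers and coupling2 above 0.5 N and horizontal distance between coupling2_c and throat below 0.07 m and height (world z) of coupling2_c above 0.17 m) or (contact force between the fingers and pulley1 above 0.5 N and horizontal distance between pulley1_c and throat below 0.07 m and height (world z) of pulley1_c above 0.17 m) or (contact force between the fingers and pulley2 above 0.5 N and horizontal distance between pulley2_c and throat below 0.07 m and height (world z) of pulley2_c above 0.17 m) or (contact force between the fingers and wheel1 above 0.5 N and horizontal distance between wheel1_c and throat below 0.07 m and height (world z) of wheel1_c above 0.17 m) or (contact force between the fingers and wheel2 above 0.5 N and horizontal distance between wheel2_c and throat below 0.07 m and height (world z) of wheel2_c above 0.17 m)).
It fails at once if another thing on the bench is moved by more than 40 mm (distance of any of socket, clickwrench, lacquer, collar from where it was at the start of the episode above 0.04 m).
Of coupling1, coupling2, pulley1, pulley2, wheel1, wheel2 only 4 to 6 are there at a start; the rules pass over those that are not, and their reading is None.
At some moment in a run one of coupling1, coupling2, pulley1, pulley2, wheel1, wheel2 may be knocked a few centimetres aside while the robot is not near it.
Once in a run the grip may slacken for a moment while it holds something.
It also fails if it takes over 210 s, if anything falls off the work surface, if the arm or the gripper's body presses on something with over 40 N, if the wrist force passes 120 N, or if a joint passes its speed limit or range.

## Working session

There is one attempt and no reset: what is moved stays moved. The work goes in short steps, each a Python script; the robot and the scene stay as the last script left them, time stands still between calls to the robot, and variables do not carry over. Pictures are saved under pics/ and viewed, and the job is handed in when it is done.

```bash
mkdir -p pics; ls; python3 - <<'E'
from cell import arm, viewer
import cv2,numpy as np
for n in("scene","top"):
    p,d=viewer.capture(n); cv2.imwrite(f"pics/{n}0.png",p[:,:,::-1]); np.save(f"{n}0.npy",d)
    c=viewer.get_calibration(n); print(n,np.round(c["intrinsics"],1).tolist(),np.round(c["world_from_camera"],4).tolist())
print(arm.current_time(),arm.current_position(),arm.current_tool_rot(),arm.current_opening())
E
```

```text
pics
scene [[526.5, 0.0, 278.5], [0.0, 526.5, 210.2], [0.0, 0.0, 1.0]] [[-0.4248, 0.5571, -0.7136, 1.4676], [0.905, 0.2421, -0.3498, 0.4914], [-0.0221, -0.7944, -0.607, 0.8896], [0.0, 0.0, 0.0, 1.0]]
top [[507.5, 0.0, 272.0], [0.0, 507.5, 215.4], [0.0, 0.0, 1.0]] [[0.0238, -0.9926, 0.1191, 0.4144], [-0.9996, -0.0219, 0.0171, 0.025], [-0.0144, -0.1195, -0.9927, 1.2883], [0.0, 0.0, 0.0, 1.0]]
0.1 [ 0.26685341 -0.61944781  0.230363  ] [-0.41245507  1.99954787 -1.99603958] 0.08566311900537238
```

View pics/scene0.png

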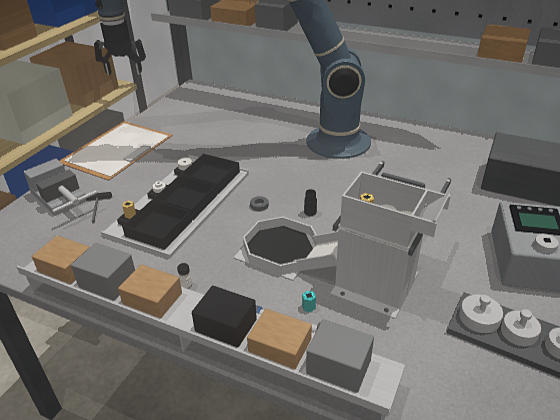

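View pics/top0.png

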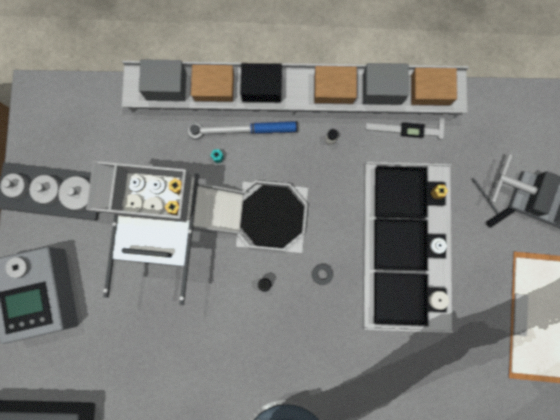

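The top view shows the hopper at about (155,195), its bar at (147,251), the pan at (272,216) and the trays at x≈400. The turquoise decoy is at (217,155) and the collar at (322,273). Next I'll take close crops and measure.

```bash
cat > h.py <<'E'
import cv2,numpy as np
from cell import arm, viewer
from scipy.spatial.transform import Rotation as R
def cal(n):
    c=viewer.get_calibration(n); return np.array(c["intrinsics"]),np.array(c["world_from_camera"])
def ray(n,u,v):
    K,T=cal(n); d=T[:3,:3]@np.linalg.inv(K)@np.array([u,v,1.]); return T[:3,3],d
def atz(n,u,v,z):
    o,d=ray(n,u,v); return o+d*(z-o[2])/d[2]
def cloud(n,D):
    K,T=cal(n); h,w=D.shape; u,v=np.meshgrid(np.arange(w),np.arange(h))
    P=np.stack([(u-K[0,2])/K[0,0]*D,(v-K[1,2])/K[1,1]*D,D],-1); W=P@T[:3,:3].T+T[:3,3]; W[D==0]=np.nan; return W
def proj(n,p):
    K,T=cal(n); q=K@(np.linalg.inv(T)@np.append(p,1))[:3]; return q[:2]/q[2]
E
python3 - <<'E'
from h import *
a=cv2.imread("pics/top0.png"); D=np.load("top0.npy"); W=cloud("top",D)
cv2.imwrite("pics/c1.png",cv2.resize(a[140:310,80:330],None,fx=3.2,fy=3.2,interpolation=cv2.INTER_CUBIC))
cv2.imwrite("pics/c2.png",cv2.resize(a[150:340,355:460],None,fx=3,fy=3,interpolation=cv2.INTER_CUBIC))
for u,v in [(147,251),(120,251),(170,255),(150,235),(107,290),(182,297),(272,216),(401,193),(401,245),(401,298),(440,190),(438,245),(438,299),(135,183),(155,185),(174,184),(135,203),(155,205),(172,206),(264,284),(217,155),(300,216),(242,216)]:
    print((u,v),np.round(W[v,u],3))
E
```

```text
(147, 251) [0.461 0.304 0.224]
(120, 251) [0.462 0.375 0.181]
(170, 255) [0.454 0.26  0.205]
(150, 235) [0.498 0.312 0.177]
(107, 290) [0.377 0.396 0.187]
(182, 297) [0.366 0.233 0.187]
(272, 216) [0.567 0.047 0.003]
(401, 193) [ 0.632 -0.278  0.015]
(401, 245) [ 0.5   -0.278  0.013]
(401, 298) [ 0.369 -0.277  0.014]
(440, 190) [ 0.633 -0.361  0.065]
(438, 245) [ 0.5   -0.358  0.051]
(438, 299) [ 0.37  -0.357  0.048]
(135, 183) [0.61  0.345 0.198]
(155, 185) [0.606 0.301 0.2  ]
(174, 184) [0.606 0.256 0.217]
(135, 203) [0.566 0.342 0.2  ]
(155, 205) [0.563 0.299 0.196]
(172, 206) [0.558 0.257 0.219]
(264, 284) [0.396 0.061 0.071]
(217, 155) [0.714 0.189 0.041]
(300, 216) [ 0.568 -0.024  0.006]
(242, 216) [0.565 0.123 0.009]
```

View pics/c1.png

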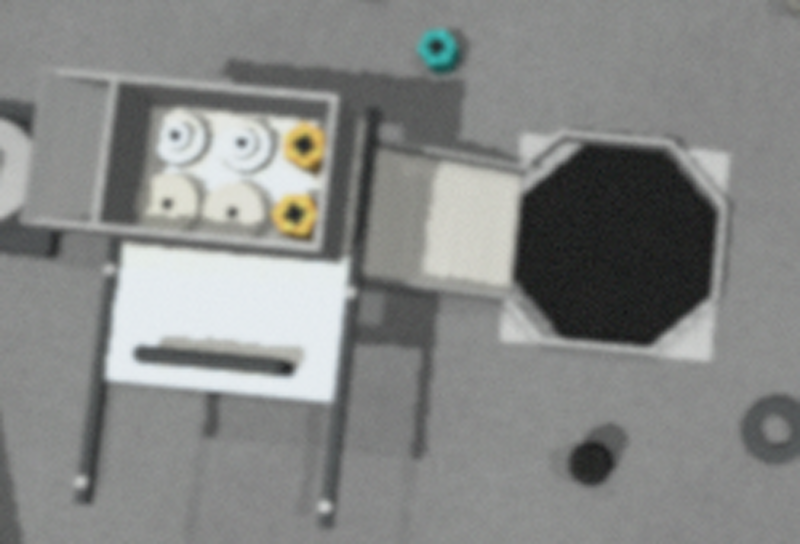

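View pics/c2.png

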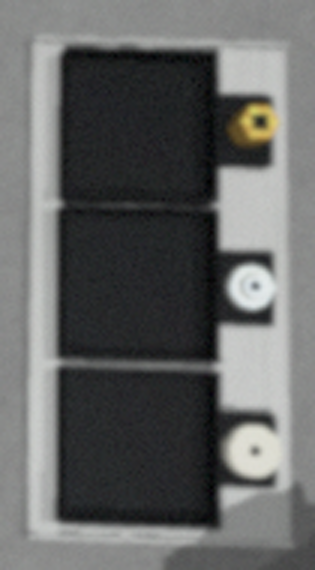

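All six parts are in the hopper: silver hubbed wheels at (135,183) and (155,185), cream pulleys at (135,203) and (155,205), and brass couplings at (174,184) and (172,206). The turquoise hex piece at (217,155) is the excluded decoy. The bench's big knobs, the collar and the tray samples are also look-alikes to leave alone. The brass sample is at the x≈0.63 tray, the hubbed silver one at 0.50 and the cream one at 0.37. Next I'll fit the bar and runners.

```bash
python3 - <<'E'
from h import *
a=cv2.imread("pics/top0.png"); D=np.load("top0.npy"); W=cloud("top",D)
g=cv2.cvtColor(a,cv2.COLOR_BGR2GRAY)
m=np.zeros_like(g); m[240:262,115:180]=(g[240:262,115:180]<95)
n,l,st,ce=cv2.connectedComponentsWithStats(m); i=1+np.argmax(st[1:,4]); print(st[i],ce[i])
ys,xs=np.where(l==i); r=cv2.minAreaRect(np.c_[xs,ys].astype(np.float32)); b=cv2.boxPoints(r); print(r)
for p in b: print(atz("top",*p,0.215))
print("bar c",atz("top",*r[0],0.221))
# tray floors, pan floor by dark & depth
for nm,(u0,u1,v0,v1) in dict(pan=(232,312,178,254),t1=(370,432,160,218),t2=(370,432,219,270),t3=(370,432,272,330)).items():
    mm=np.zeros_like(g); mm[v0:v1,u0:u1]=(g[v0:v1,u0:u1]<50)
    ys,xs=np.where(mm>0); P=W[ys,xs]; P=P[(P[:,2]<.03)]
    r=cv2.minAreaRect((P[:,:2]*1000).astype(np.float32)); print(nm,r,np.nanmedian(P,0))
# rims: z>0.24
m=(W[...,2]>.245)&(W[...,2]<.275); ys,xs=np.where(m[150:235,80:200]); P=W[150:235,80:200][ys,xs]; r=cv2.minAreaRect((P[:,:2]*1000).astype(np.float32)); print("rim",r,cv2.boxPoints(r))
s=cv2.imread("pics/scene0.png"); cv2.imwrite("pics/c3.png",cv2.resize(s[140:270,95:260],None,fx=4,fy=4,interpolation=cv2.INTER_CUBIC))
E
```

```text
[123 249  48   8 161] [146.94409938 252.05590062]
((146.59628295898438, 252.0611572265625), (47.36690902709961, 3.673039436340332), 5.856013774871826)
[0.45920881 0.35802162 0.215     ]
[0.46696603 0.35768048 0.215     ]
[0.45905308 0.25687917 0.215     ]
[0.45132173 0.25730515 0.215     ]
bar c [0.45888072 0.30583043 0.221     ]
pan ((567.7071533203125, 47.31758499145508), (151.5934295654297, 152.6312713623047), 85.90037536621094) [0.56605082 0.04719811 0.00648946]
t1 ((631.353271484375, -281.75445556640625), (124.83023834228516, 138.72598266601562), 0.21050293743610382) [ 0.63471975 -0.28101866  0.01382429]
t2 ((501.06158447265625, -279.00982666015625), (138.9761962890625, 119.7855224609375), 89.53334045410156) [ 0.50123468 -0.27796635  0.01380289]
t3 ((368.1374206542969, -278.2835693359375), (137.77420043945312, 120.45138549804688), 89.54535675048828) [ 0.36762265 -0.27857463  0.01396702]
rim ((586.3406372070312, 323.1310729980469), (194.20980834960938, 103.28296661376953), 85.79067993164062) [[527.7109  230.07861]
 [630.7153  222.49762]
 [644.9704  416.18353]
 [541.966   423.76453]]
```

View pics/c3.png

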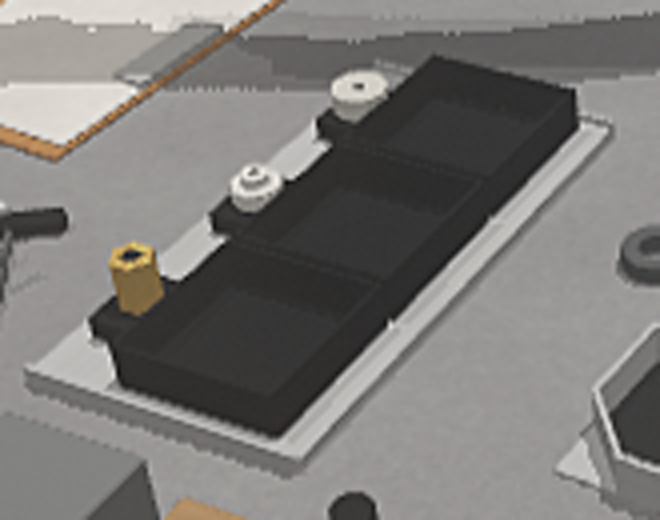

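The trays are confirmed: coupling at x=0.633, wheel at 0.501 and pulley at 0.368, all near y≈-0.279. Hopper yaw is about -4.2° and the bar is at (0.459,0.306). Next I'll grip the bar.

```bash
cat >> h.py <<'E'
TH=np.deg2rad(-4.2); HX=np.array([np.cos(TH),np.sin(TH),0]); HY=np.array([-np.sin(TH),np.cos(TH),0])
def ori(psi):
    "tool down, jaw axis at world yaw psi; picks the half turn that suits the wrist"
    y=np.array([0,0,-1.]); z=np.array([np.cos(psi),np.sin(psi),0]); x=np.cross(y,z)
    return R.from_matrix(np.c_[x,y,z]).as_rotvec()
def best(p,psi):
    c=[]
    for k in(0,np.pi):
        q=arm.inverse_kinematics(list(p),ori(psi+k).tolist())
        if q is not None: c.append((abs(np.array(q)[6]-arm.current_joints()[6]),psi+k,q))
    return min(c,key=lambda t:t[0])
def snap(tag):
    o={}
    for n in("scene","top"):
        p,d=viewer.capture(n); cv2.imwrite(f"pics/{n}_{tag}.png",p[:,:,::-1]); np.save(f"{n}_{tag}.npy",d); o[n]=(p,d)
    return o
E
python3 - <<'E'
from h import *
b=np.array([0.459,0.306,0])
p0=arm.current_position(); arm.movel([p0[0],p0[1],0.34])
for z in(.34,.2):print(best(b+[0,0,z],TH)[1:])
k,psi,q=best(b+[0,0,.34],TH)
arm.move_ptp((b+[0,0,.34]).tolist(),ori(psi).tolist())
print(arm.current_position(),arm.current_joints(),arm.current_time())
s=arm.movel((b+[0,0,.197]).tolist(),feed=.1,force_limit=15); print(s,arm.current_position(),arm.current_ft_force())
snap("a")
E
```

```text
(np.float64(-0.07330382858376185), array([ 0.2464657 ,  0.42872433, -1.23765059,  1.63288491,  0.41185657,
        1.37747861, -1.11779761]))
(np.float64(-0.07330382858376185), array([ 0.04346087,  0.45235713, -0.92813035,  1.82720075,  0.41065584,
        1.06843954, -1.1130937 ]))
[0.45966904 0.30525832 0.33981832] [ 0.24724578  0.42896507 -1.23666636  1.6326811   0.41200338  1.37755834
 -1.11778399] 4.275
False [0.4592543  0.30632517 0.19760198] [-1.12553862 -0.19516355 -0.46082007]
```

View pics/scene_a.png

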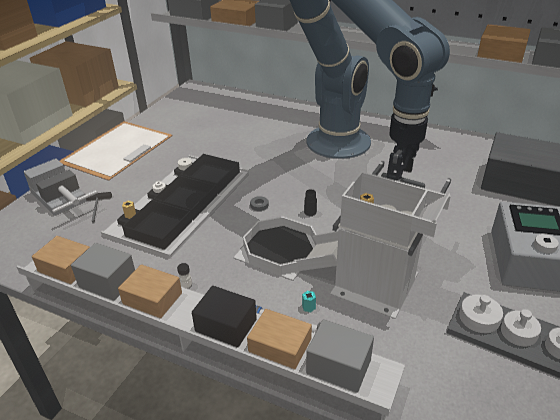

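The gripper straddles the bar at about (402,165) and nothing has touched. Now I'll close and draw the gate.

```bash
python3 - <<'E'
from h import *
arm.gripper_to(0.0,60); print(arm.current_opening(),arm.current_ft_force(),arm.current_position())
p=arm.current_position(); np.save("bar0.npy",p)
for d in (.03,.06,.088):
    s=arm.movel((p-HX*d).tolist(),feed=.08,force_limit=40); print(d,s,arm.current_ft_force(),arm.current_opening())
    if s: break
arm.hold(1.0); snap("b"); print(arm.current_position(),arm.current_time())
a=cv2.imread("pics/top_b.png"); cv2.imwrite("pics/c4.png",cv2.resize(a[140:310,80:330],None,fx=3.2,fy=3.2,interpolation=cv2.INTER_CUBIC))
E
```

```text
0.009808133445817649 [-0.32275135 -0.21506591  1.7961879 ] [0.45918175 0.30598412 0.19717188]
0.03 False [ 0.32299413 -0.63444015  0.85856378] 0.009926824964081435
0.06 False [ 0.821735    0.64714483 -0.30070714] 0.009480552930547323
0.088 False [-1.77595731  1.68328171 -0.47117573] 0.010201978458671473
[0.37137469 0.31249199 0.19714462] 9.2917
```

View pics/c4.png

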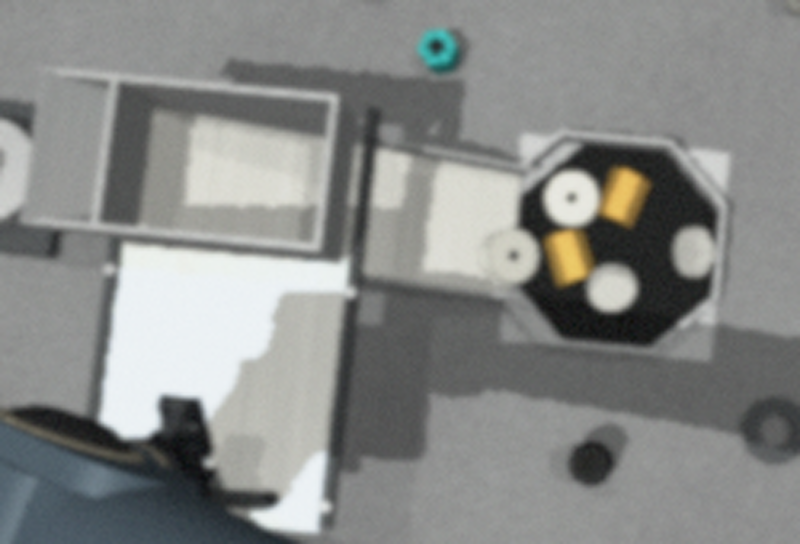

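View pics/scene_b.png

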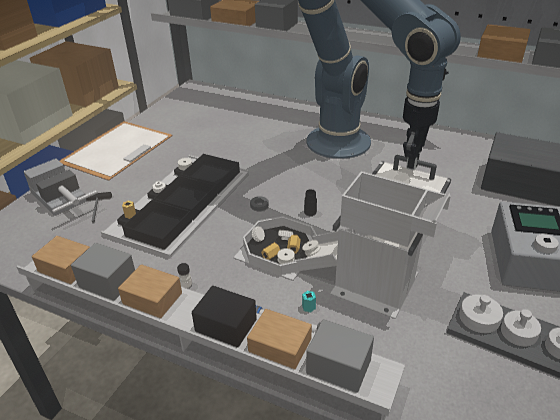

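All six parts are in the pan. In the crop there are two couplings at (625,195) and (568,257), and two discs with bores at (571,197) and (513,256, on the chute foot). Two more, apparently hub-down or tilted, are at (612,288) and (692,250). Now I'll push the gate home.

```bash
python3 - <<'E'
from h import *
p=np.load("bar0.npy"); 
s=arm.movel((p-HX*.006).tolist(),feed=.08,force_limit=40); print(s,arm.current_position(),arm.current_ft_force())
s=arm.movel((p+HX*.01).tolist(),feed=.02,force_limit=22); print(s,(arm.current_position()-p)@HX,arm.current_ft_force(),arm.current_opening())
arm.hold(.4); print((arm.current_position()-p)@HX,arm.current_ft_force())
E
```

```text
False [0.4542679  0.30632694 0.19718494] [ 2.76367745  2.78679624 -3.54246943]
True 0.00021140482991729225 [-1.41641592 -0.89386033  3.81226728] 0.009433518813263996
0.00023130936737378644 [-0.69144563 -0.4229124   5.63066872]
```

```bash
python3 - <<'E'
from h import *
arm.gripper_to(0.085)
p=arm.current_position(); arm.movel([p[0],p[1],.34],feed=.25)
k,psi,q=best([0.40,-0.35,.33],0)
arm.move_ptp([0.40,-0.35,.33],ori(psi).tolist()); print(arm.current_joints())
snap("c"); print(arm.current_time())
a=cv2.imread("pics/top_c.png"); cv2.imwrite("pics/c5.png",cv2.resize(a[140:310,80:330],None,fx=3.2,fy=3.2,interpolation=cv2.INTER_CUBIC))
b=cv2.imread("pics/scene_c.png"); cv2.imwrite("pics/c6.png",cv2.resize(b[200:290,220:360],None,fx=5,fy=5,interpolation=cv2.INTER_CUBIC))
E
```

```text
[ 0.51551795  0.155319    0.13983088  1.74382888 -0.02322265  1.24456662
 -2.47781707]
15.3583
```

View pics/c5.png

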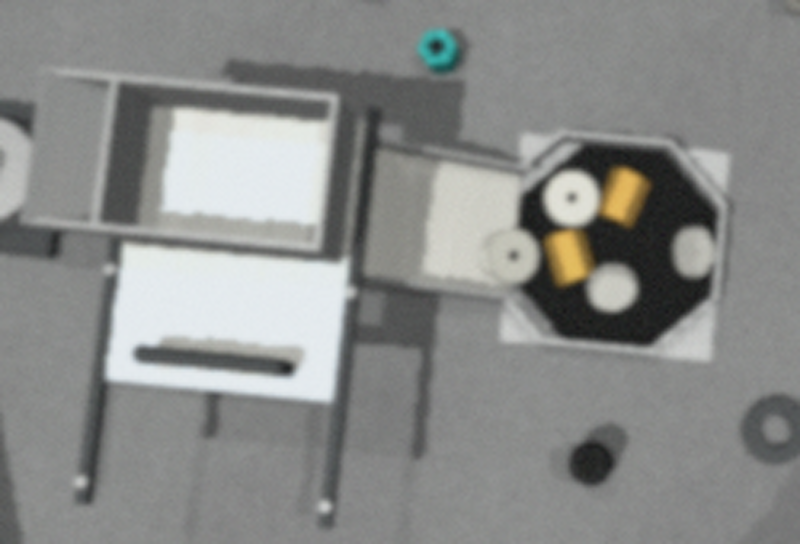

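View pics/c6.png

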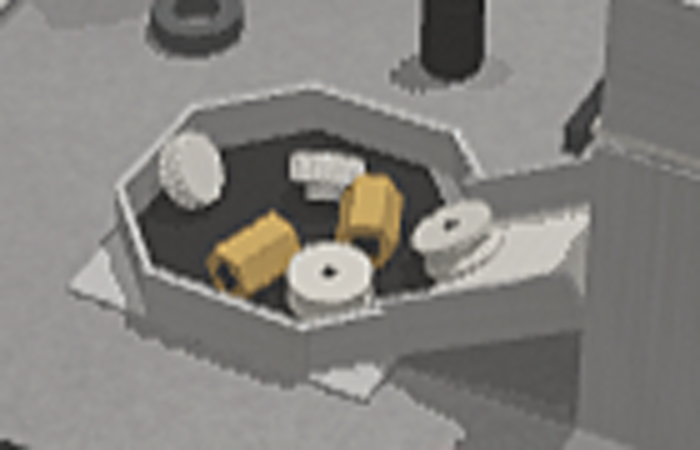

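The gate is visually home, with the bar back at its start pixel. Pulley 1 lies flat at crop (571,197). Pulley 2 is tilted on the chute foot at (513,256). One wheel is hub-down at (612,288) and the other leans on the -y wall at (692,250). The couplings lie on their sides. I'll write a detection and clearance planner on the depth cloud.

```bash
cat >> h.py <<'E'
def best(p,psi):
    c=[]
    for k in(-np.pi,0,np.pi):
        q=arm.inverse_kinematics(list(p),ori(psi+k).tolist())
        if q is not None: c.append((abs(q[6]),psi+k,q))
    return min(c,key=lambda t:t[0])
def comps(tag,box=(225,320,170,262),amin=25):
    a=cv2.imread(f"pics/top_{tag}.png"); D=np.load(f"top_{tag}.npy"); W=cloud("top",D)
    u0,u1,v0,v1=box; hsv=cv2.cvtColor(a,cv2.COLOR_BGR2HSV)
    brass=(hsv[...,1]>110)&(hsv[...,0]>10)&(hsv[...,0]<35)
    white=(hsv[...,1]<60)&(hsv[...,2]>125)&(W[...,2]>.013)
    out=[]
    for nm,m in(("brass",brass),("white",white)):
        mm=np.zeros(a.shape[:2],np.uint8); mm[v0:v1,u0:u1]=m[v0:v1,u0:u1]
        n,l,st,ce=cv2.connectedComponentsWithStats(mm,connectivity=4)
        for i in range(1,n):
            if st[i,4]<amin: continue
            ys,xs=np.where(l==i); z=np.nanpercentile(W[ys,xs,2],70)
            r=cv2.minAreaRect(np.c_[xs,ys].astype(np.float32)); 
            b=np.array([atz("top",*p,z) for p in cv2.boxPoints(r)]); e=[b[1]-b[0],b[2]-b[1]]; L=[np.linalg.norm(x) for x in e]
            k=int(np.argmax(L)); ang=np.degrees(np.arctan2(e[k][1],e[k][0]))%180
            c=b.mean(0); out.append((nm,ce[i],c,z,max(L),min(L),ang,st[i,4]))
            print(nm,"px",np.round(ce[i],1),"xyz",np.round(c,3),"len",round(max(L),3),round(min(L),3),"axis",round(ang),"n",st[i,4])
    return out
def plan(tag,c,openw,tipz,angs=range(0,180,10),obj=0.0):
    "max height under the two finger footprints for each jaw yaw"
    W=cloud("top",np.load(f"top_{tag}.npy")).reshape(-1,3); W=W[np.isfinite(W[:,2])]
    d=W[:,:2]-np.array(c)[:2]; k=np.hypot(*d.T)<.1; d=d[k]; z=W[k,2]; res=[]
    for g in angs:
        t=np.deg2rad(g); s=d@[np.cos(t),np.sin(t)]; w=d@[-np.sin(t),np.cos(t)]
        f=(np.abs(w)<.013); hi=[]
        for sg in(1,-1):
            m=f&(sg*s>openw/2-.001)&(sg*s<openw/2+.0165); hi.append(round(float(np.max(z[m])) if m.any() else 0,3))
        res.append((g,hi))
    return res
E
python3 - <<'E'
from h import *
cs=comps("c")
W=cloud("top",np.load("top_c.npy"))
for nm,u,v,o in [("W1",612,288,.046),("P2",513,256,.052),("P1",571,197,.052),("W2",692,250,.046),("C1",625,195,.048),("C2",568,257,.048)]:
    u=u/3.2+80;v=v/3.2+140; z=W[int(round(v)),int(round(u)),2]; c=atz("top",u,v,z); print(nm,np.round(c,3))
    print([ (g,h) for g,h in plan("c",c,o,.01) if max(h)<.024])
E
```

```text
brass px [274.8 200.8] xyz [0.602 0.041 0.032] len 0.045 0.035 axis 158 n 231
brass px [257.2 219.7] xyz [0.554 0.082 0.033] len 0.044 0.036 axis 17 n 227
white px [254.2 213.2] xyz [0.565 0.063 0.035] len 0.203 0.173 axis 91 n 1312
white px [258.8 201.4] xyz [0.602 0.08  0.025] len 0.041 0.04 axis 1 n 218
white px [271.  229.5] xyz [0.53  0.048 0.034] len 0.035 0.032 axis 91 n 168
W1 [0.529 0.048 0.03 ]
[(0, [0.012, 0.013]), (110, [0.012, 0.013]), (120, [0.012, 0.012]), (130, [0.012, 0.014]), (140, [0.013, 0.014]), (150, [0.013, 0.014]), (160, [0.013, 0.014]), (170, [0.013, 0.012])]
P2 [0.552 0.125 0.036]
[]
P1 [0.6   0.082 0.029]
[]
W2 [ 0.559 -0.014  0.035]
[(0, [0.013, 0.013]), (170, [0.013, 0.013])]
C1 [0.602 0.039 0.034]
[(0, [0.012, 0.013]), (10, [0.021, 0.011]), (20, [0.021, 0.011]), (30, [0.021, 0.012]), (150, [0.013, 0.012]), (160, [0.013, 0.012]), (170, [0.013, 0.012])]
C2 [0.552 0.082 0.033]
[]
```

Coupling C1 is graspable end-on at about 160°, wheel W1 at 140° and wheel W2 at 0°. I'll start with C1.

```bash
cat >> h.py <<'E'
TR=dict(C=(.633,-.279),W=(.501,-.279),P=(.368,-.279))
def do(c,psi_deg,openw,width,tray,off,tag,z=.009,f=50,zpl=.018):
    pc=np.array([c[0],c[1],0]); _,psi,q=best(pc+[0,0,.06],np.deg2rad(psi_deg))
    arm.gripper_to(openw)
    arm.move_ptp((pc+[0,0,.20]).tolist(),ori(psi).tolist())
    arm.movel((pc+[0,0,.06]).tolist(),feed=.25)
    s=arm.movel((pc+[0,0,z]).tolist(),feed=.07,force_limit=10); print("down stop",s,np.round(arm.current_position(),4))
    arm.gripper_to(0,f); w=arm.current_opening(); print("grip",round(w,4),"expect",width)
    arm.movel((pc+[0,0,.20]).tolist(),feed=.2); w2=arm.current_opening(); print("lifted",round(w2,4))
    if w2<width-.006: snap(tag); print("ABORT"); return False
    t=TR[tray]; pt=np.array([t[0],t[1]+off,0]); _,ps2,q=best(pt+[0,0,.06],0.)
    arm.move_ptp((pt+[0,0,.16]).tolist(),ori(ps2).tolist()); w3=arm.current_opening(); print("over tray",round(w3,4))
    if w3<width-.006: snap(tag); print("ABORT"); return False
    s=arm.movel((pt+[0,0,zpl]).tolist(),feed=.12,force_limit=10); print("place stop",s,np.round(arm.current_position(),4))
    arm.gripper_to(min(width+.016,.08)); arm.movel((pt+[0,0,.2]).tolist(),feed=.25)
    snap(tag); print("t",arm.current_time()); return True
E
python3 - <<'E'
from h import *
do((.602,.040),160,.054,.038,"C",-.028,"d1")
comps("d1")
a=cv2.imread("pics/top_d1.png"); cv2.imwrite("pics/e1.png",cv2.resize(a[150:340,220:460],None,fx=3,fy=3,interpolation=cv2.INTER_CUBIC))
E
```

```text
down stop False [0.6023 0.0402 0.0092]
grip 0.0368 expect 0.038
lifted 0.0374
over tray 0.0369
place stop False [ 0.6337 -0.3073  0.019 ]
t 24.3583
brass px [257.2 219.9] xyz [0.553 0.082 0.033] len 0.044 0.036 axis 17 n 229
white px [254.2 212.7] xyz [0.565 0.063 0.035] len 0.203 0.173 axis 91 n 1330
white px [258.8 201.5] xyz [0.601 0.08  0.025] len 0.04 0.038 axis 91 n 216
white px [271.  229.5] xyz [0.53  0.048 0.034] len 0.035 0.032 axis 91 n 168
```

View pics/e1.png

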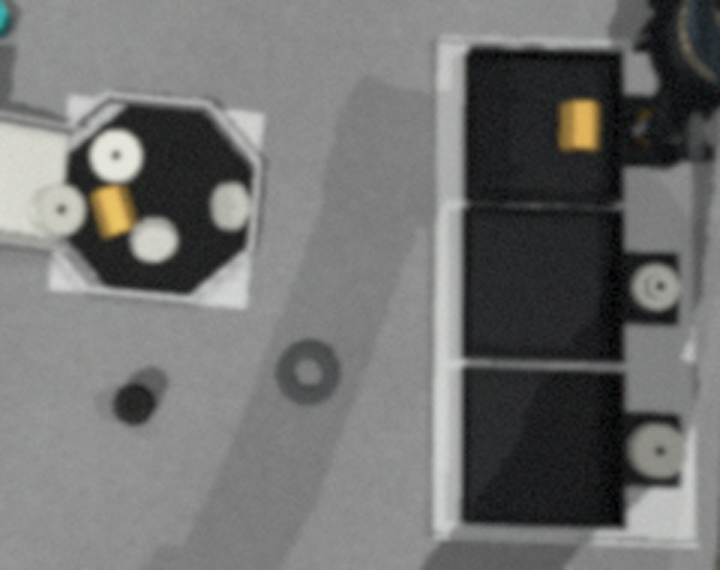

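The coupling is in its tray at (579,125) and the other parts haven't moved. Next are wheels W1 and W2.

```bash
python3 - <<'E'
from h import *
ok=do((.529,.048),140,.050,.036,"W",-.028,"d2")
if ok:
    W=cloud("top",np.load("top_d2.npy"))
    comps("d2")
    print(plan("d2",(.559,-.014),.05,.01,(160,165,170,175,0,5,10)))
    sub=W[190:240,280:312].reshape(-1,3); k=(sub[:,2]>.02)&(sub[:,1]>-.028)&(abs(sub[:,0]-.559)<.03); P=sub[k]; print(P[:,:2].min(0),P[:,:2].max(0),P[:,2].max(),P.mean(0))
a=cv2.imread("pics/top_d2.png"); cv2.imwrite("pics/e2.png",cv2.resize(a[150:340,220:460],None,fx=3,fy=3,interpolation=cv2.INTER_CUBIC))
E
```

```text
down stop False [0.5292 0.0481 0.0091]
grip 0.0337 expect 0.036
lifted 0.0336
over tray 0.0331
place stop False [ 0.5016 -0.3073  0.0188]
t 32.925
brass px [257.5 220.1] xyz [0.554 0.083 0.032] len 0.044 0.036 axis 20 n 235
white px [254.2 213. ] xyz [0.565 0.063 0.035] len 0.203 0.173 axis 91 n 1328
white px [258.8 201.5] xyz [0.601 0.08  0.025] len 0.04 0.038 axis 91 n 217
[(160, [0.014, 0.036]), (165, [0.012, 0.031]), (170, [0.014, 0.012]), (175, [0.014, 0.012]), (0, [0.012, 0.032]), (5, [0.012, 0.035]), (10, [0.012, 0.035])]
[ 0.54218549 -0.02795791] [ 0.57807377 -0.00330462] 0.046248611910038706 [ 0.5597979  -0.01595659  0.0338241 ]
```

View pics/e2.png

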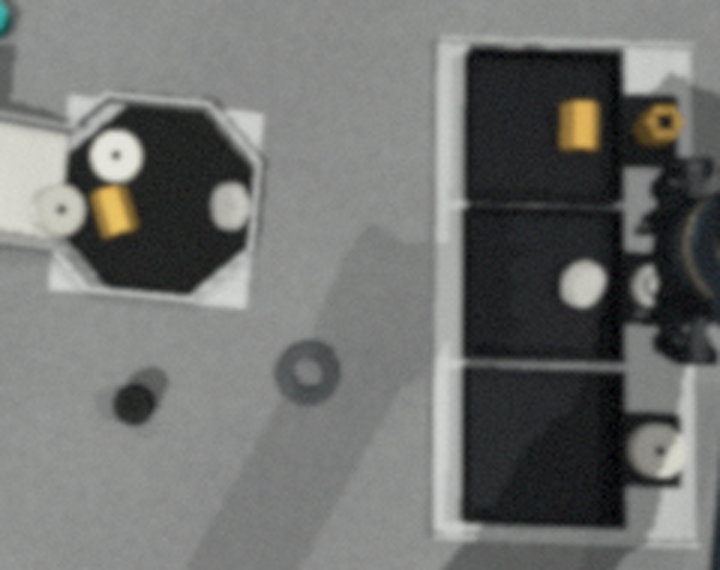

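Wheel 1 is in the middle tray at (583,284). Next is the leaning wheel at (230,206).

```bash
python3 - <<'E'
from h import *
ok=do((.560,-.016),175,.052,.034,"W",.028,"d3",z=.011,zpl=.022)
comps("d3")
a=cv2.imread("pics/top_d3.png"); cv2.imwrite("pics/e3.png",cv2.resize(a[150:340,220:460],None,fx=3,fy=3,interpolation=cv2.INTER_CUBIC))
for o in(.048,.052): print(plan("d3",(.601,.081),o,.01)); 
print(plan("d3",(.553,.083),.05,.01,range(0,180,5)))
E
```

```text
down stop False [ 0.5602 -0.0159  0.0111]
grip 0.0339 expect 0.034
lifted 0.034
over tray 0.0338
place stop False [ 0.5016 -0.2512  0.0228]
t 40.7583
brass px [257.6 220. ] xyz [0.553 0.082 0.032] len 0.044 0.037 axis 13 n 234
white px [248.7 212.3] xyz [0.565 0.063 0.034] len 0.203 0.173 axis 91 n 1179
white px [258.7 201.5] xyz [0.601 0.08  0.026] len 0.04 0.038 axis 91 n 217
[(0, [0.012, 0.039]), (10, [0.011, 0.038]), (20, [0.032, 0.035]), (30, [0.037, 0.032]), (40, [0.036, 0.025]), (50, [0.036, 0.011]), (60, [0.037, 0.014]), (70, [0.036, 0.014]), (80, [0.034, 0.014]), (90, [0.013, 0.014]), (100, [0.013, 0.013]), (110, [0.013, 0.013]), (120, [0.013, 0.013]), (130, [0.013, 0.013]), (140, [0.039, 0.013]), (150, [0.039, 0.013]), (160, [0.039, 0.012]), (170, [0.039, 0.012])]
[(0, [0.012, 0.039]), (10, [0.025, 0.038]), (20, [0.035, 0.037]), (30, [0.037, 0.032]), (40, [0.037, 0.018]), (50, [0.037, 0.011]), (60, [0.037, 0.014]), (70, [0.036, 0.014]), (80, [0.036, 0.014]), (90, [0.013, 0.014]), (100, [0.013, 0.013]), (110, [0.013, 0.013]), (120, [0.013, 0.013]), (130, [0.013, 0.013]), (14
[... 187 characters left out ...]
, 0.013]), (25, [0.031, 0.013]), (30, [0.031, 0.013]), (35, [0.03, 0.013]), (40, [0.028, 0.013]), (45, [0.031, 0.013]), (50, [0.032, 0.013]), (55, [0.036, 0.023]), (60, [0.032, 0.023]), (65, [0.034, 0.023]), (70, [0.04, 0.023]), (75, [0.04, 0.013]), (80, [0.04, 0.013]), (85, [0.04, 0.013]), (90, [0.04, 0.013]), (95, [0.04, 0.013]), (100, [0.04, 0.013]), (105, [0.035, 0.013]), (110, [0.033, 0.011]), (115, [0.033, 0.011]), (120, [0.033, 0.011]), (125, [0.033, 0.011]), (130, [0.029, 0.013]), (135, [0.028, 0.028]), (140, [0.012, 0.029]), (145, [0.012, 0.029]), (150, [0.012, 0.029]), (155, [0.012, 0.029]), (160, [0.012, 0.029]), (165, [0.012, 0.031]), (170, [0.012, 0.031]), (175, [0.013, 0.031])]
```

View pics/e3.png

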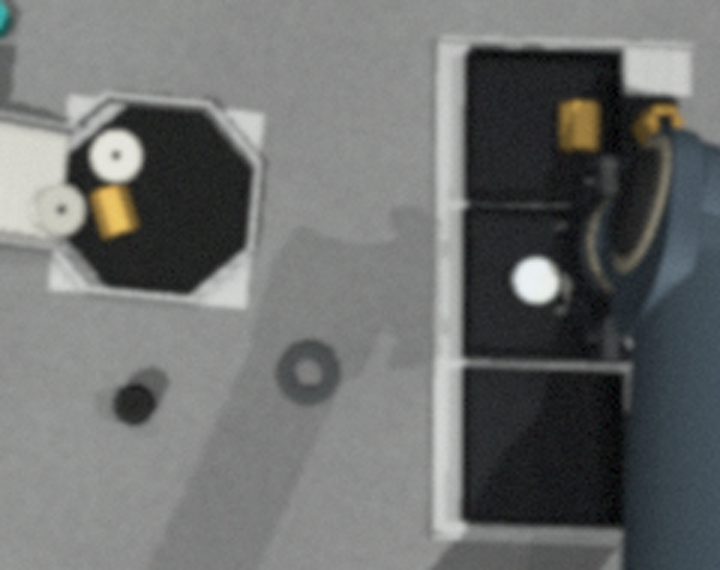

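Wheel 2 is in the tray at (537,280). Next is the flat pulley at (116,156).

```bash
python3 - <<'E'
from h import *
ok=do((.601,.081),115,.054,.042,"P",-.028,"d4",z=.0075,zpl=.0165,f=40)
comps("d4")
a=cv2.imread("pics/top_d4.png"); cv2.imwrite("pics/e4.png",cv2.resize(a[150:340,200:440],None,fx=3,fy=3,interpolation=cv2.INTER_CUBIC))
print(plan("d4",(.552,.082),.05,.01,range(0,180,5)))
W=cloud("top",np.load("top_d4.npy"))
print(np.round(W[206:234:3,222:256:3,2]*1000).astype(int))
print(np.round(W[206:234:3,239,0],3),np.round(W[219,222:256:3,1],3))
E
```

```text
down stop False [0.6013 0.0813 0.0077]
grip 0.0405 expect 0.042
lifted 0.0397
over tray 0.0401
place stop False [ 0.3685 -0.3073  0.0171]
t 49.575
brass px [257.6 219.8] xyz [0.554 0.083 0.032] len 0.044 0.036 axis 20 n 244
white px [248.7 212.3] xyz [0.565 0.063 0.034] len 0.203 0.173 axis 91 n 1168
[(0, [0.011, 0.012]), (5, [0.011, 0.012]), (10, [0.014, 0.012]), (15, [0.011, 0.012]), (20, [0.011, 0.012]), (25, [0.011, 0.012]), (30, [0.011, 0.012]), (35, [0.011, 0.012]), (40, [0.027, 0.01]), (45, [0.029, 0.01]), (50, [0.032, 0.01]), (55, [0.036, 0.011]), (60, [0.036, 0.012]), (65, [0.034, 0.011]), (70, [0.034, 0.011]), (75, [0.035, 0.011]), (80, [0.037, 0.011]), (85, [0.037, 0.011]), (90, [0.037, 0.012]), (95, [0.037, 0.011]), (100, [0.037, 0.011]), (105, [0.037, 0.014]), (110, [0.037, 0.014]), (115, [0.032, 0.014]), (120, [0.032, 0.014]), (125, [0.031, 0.014]), (130, [0.032, 0.014]), (135, [0.027, 0.014]), (140, [0.013, 0.014]), (145, [0.013, 0.012]), (150, [0.013, 0.025]), (155, [0.013, 0.025]), (160, [0.013, 0.025]), (165, [0.011, 0.012]), (170, [0.011, 0.012]), (175, [0.012, 0.0
[... 2112 characters left out ...]
  60                   59                   59
                    21                   14                   15
                     6                    4                   10
                     5                    9                    6]
 [                  -2                    2                    0
                    17                   29                   35
                    38                    6                    6
                     4                    1                    7]]
[0.59  0.582 0.572 0.565 0.557 0.549 0.542 0.534 0.529 0.519] [0.171 0.164 0.156 0.149 0.14  0.133 0.126 0.119 0.112 0.106 0.096 0.089]<stdin>:7: RuntimeWarning: invalid value encountered in cast
```

View pics/e4.png

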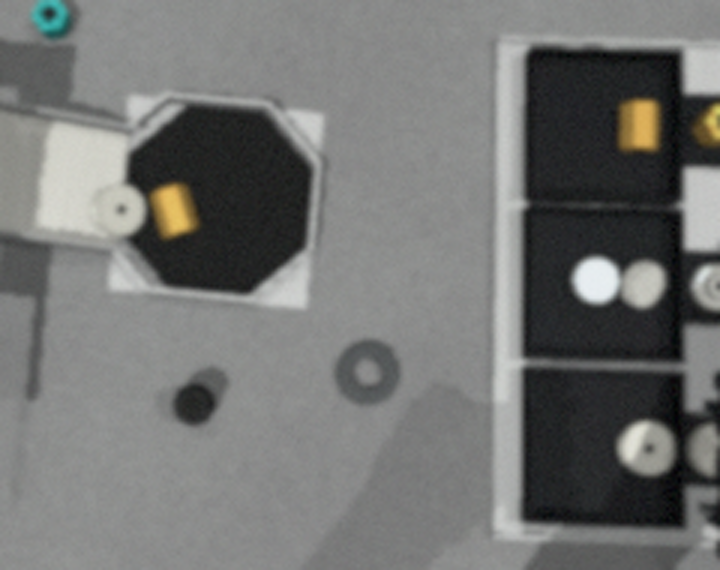

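The pulley is in its tray at (647,447). The second coupling, at (175,210) with its axis at about 17°, is now clear end-on.

```bash
python3 - <<'E'
from h import *
ok=do((.553,.082),17,.052,.038,"C",.028,"d5")
comps("d5")
a=cv2.imread("pics/top_d5.png"); cv2.imwrite("pics/e5.png",cv2.resize(a[150:340,200:440],None,fx=3,fy=3,interpolation=cv2.INTER_CUBIC))
b=cv2.imread("pics/scene_d5.png"); cv2.imwrite("pics/e5s.png",cv2.resize(b[200:290,220:360],None,fx=5,fy=5,interpolation=cv2.INTER_CUBIC))
W=cloud("top",np.load("top_d5.npy")); s=W[200:240,225:256].reshape(-1,3)
for y in(.126,.136,.146): print(plan("d5",(.552,y),.054,.01,(170,175,0)))
E
```

```text
down stop False [0.5532 0.0823 0.0092]
grip 0.037 expect 0.038
lifted 0.037
over tray 0.0368
place stop False [ 0.6338 -0.2512  0.019 ]
t 58.2667
white px [248.5 212.1] xyz [0.565 0.063 0.034] len 0.203 0.173 axis 91 n 1194
[(170, [0.049, 0.021]), (175, [0.049, 0.021]), (0, [0.024, 0.048])]
[(170, [0.055, 0.024]), (175, [0.055, 0.026]), (0, [0.03, 0.052])]
[(170, [0.063, 0.032]), (175, [0.061, 0.032]), (0, [0.034, 0.061])]
```

View pics/e5.png

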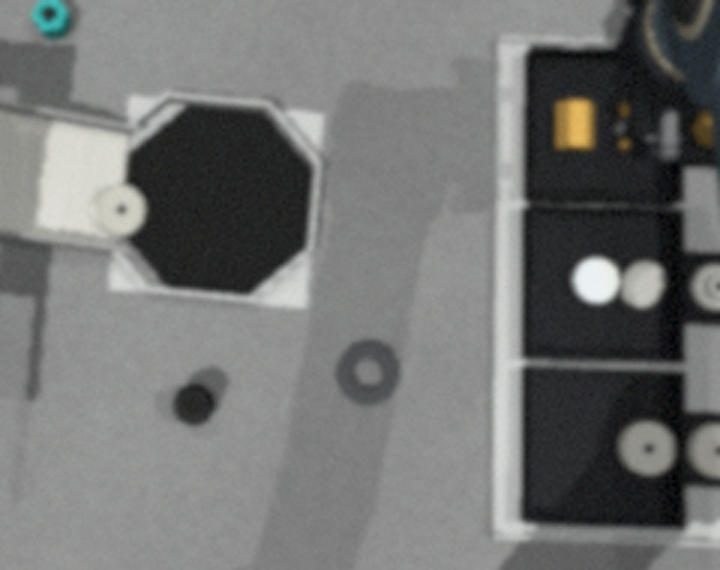

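View pics/e5s.png

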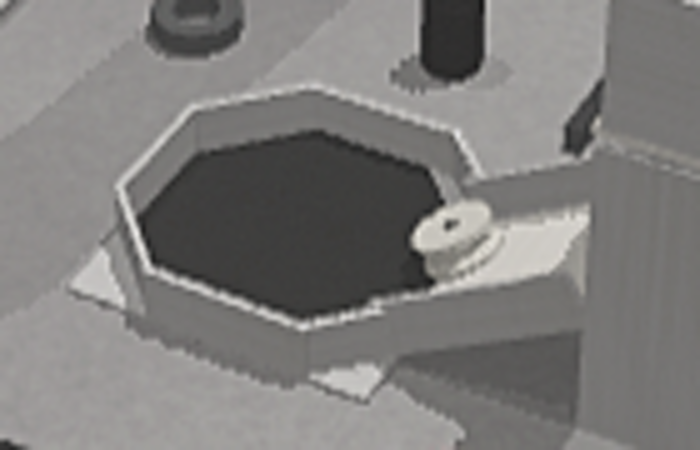

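Only pulley 2 is left, tilted against the chute's -x cheek at (121,210), so I can't grip it across x. I'll use the rear finger of the open jaws, jaw axis along the chute, to slide it down onto the pan floor.

```bash
python3 - <<'E'
from h import *
for z,u in((.035,240.3),(.047,231.3),(.03,249.3)): print(np.round(atz("top",u,220,z),3))
arm.gripper_to(.08); w=arm.current_opening(); print(w)
x=.552; y=.122
_,psi,q=best([x,y,.06],np.deg2rad(86)); o=ori(psi).tolist()
arm.move_ptp([x,y,.20],o)
arm.movel([x,y,.07],feed=.2)
s=arm.movel([x,y,.018],feed=.03,force_limit=4); p=arm.current_position(); print(s,np.round(p,4),arm.current_ft_force())
snap("f1")
a=cv2.imread("pics/top_f1.png"); b=cv2.imread("pics/scene_f1.png"); cv2.imwrite("pics/f1.png",cv2.resize(b[150:290,220:380],None,fx=4,fy=4,interpolation=cv2.INTER_CUBIC))
E
```

```text
[0.552 0.125 0.035]
[0.55  0.146 0.047]
[0.553 0.103 0.03 ]
0.08023919459810801
True [0.5521 0.1216 0.0231] [-1.10307137 -1.34369861  5.18612946]
```

View pics/f1.png

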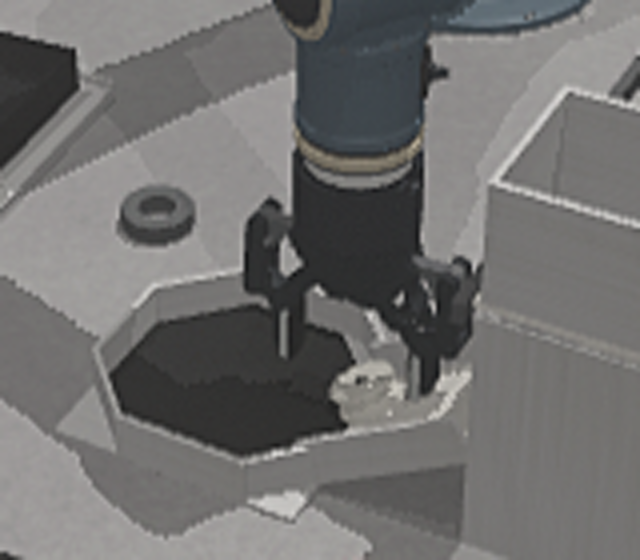

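The rear finger is behind the pulley on the chute, with the tips about 13 mm above TCP as described. Now I'll push down along the slope.

```bash
python3 - <<'E'
from h import *
p=arm.current_position()
arm.movel([p[0],p[1],p[2]+.002],feed=.03)
s=arm.movel([p[0]+.003,p[1]-.045,p[2]+.002-.024],feed=.05,force_limit=12); print(s,np.round(arm.current_position(),4),arm.current_ft_force())
snap("f2")
b=cv2.imread("pics/scene_f2.png"); cv2.imwrite("pics/f2.png",cv2.resize(b[150:290,220:380],None,fx=4,fy=4,interpolation=cv2.INTER_CUBIC))
E
```

```text
False [0.5551 0.0769 0.0012] [-0.44772094  0.64709991 -0.24623512]
```

View pics/f2.png

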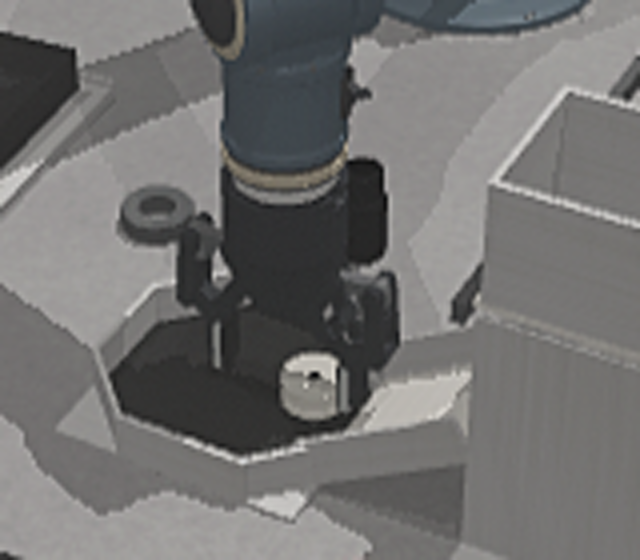

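The pulley now lies flat on the pan floor at (312,385). I'll lift off, look and grasp it.

```bash
python3 - <<'E'
from h import *
p=arm.current_position()
arm.movel([p[0],p[1],.2],feed=.2)
_,psi,q=best([.40,-.30,.25],0); arm.move_ptp([.40,-.30,.25],ori(psi).tolist())
snap("g"); cs=comps("g")
for c in cs:
    if c[0]=="white" and c[7]<400: print(plan("g",c[2],.054,.01))
a=cv2.imread("pics/top_g.png"); cv2.imwrite("pics/g1.png",cv2.resize(a[150:340,200:440],None,fx=3,fy=3,interpolation=cv2.INTER_CUBIC)); print(arm.current_time())
E
```

```text
white px [249.4 211.4] xyz [0.565 0.063 0.034] len 0.203 0.173 axis 91 n 1036
white px [253.2 220.2] xyz [0.553 0.093 0.026] len 0.041 0.039 axis 46 n 222
[(0, [0.014, 0.014]), (10, [0.011, 0.014]), (20, [0.012, 0.014]), (30, [0.012, 0.014]), (40, [0.015, 0.014]), (50, [0.019, 0.013]), (60, [0.019, 0.011]), (70, [0.019, 0.012]), (80, [0.02, 0.012]), (90, [0.02, 0.012]), (100, [0.02, 0.013]), (110, [0.02, 0.013]), (120, [0.041, 0.013]), (130, [0.034, 0.013]), (140, [0.034, 0.013]), (150, [0.041, 0.014]), (160, [0.012, 0.014]), (170, [0.012, 0.014])]
66.65
```

View pics/g1.png

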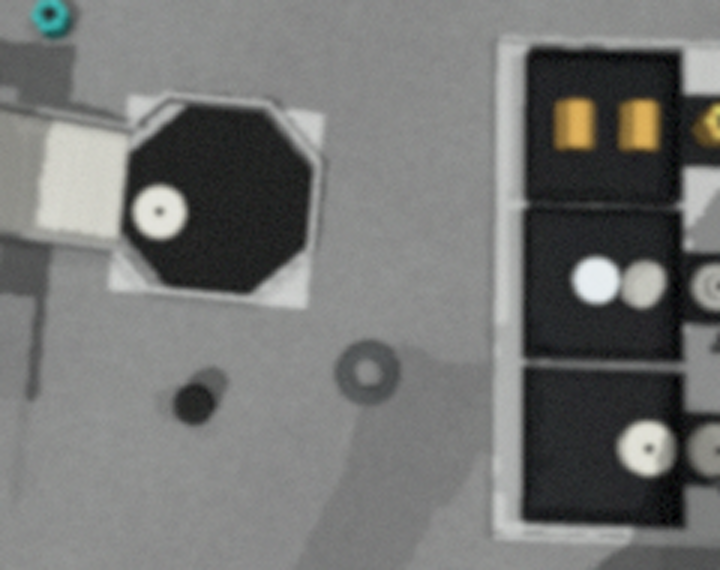

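The pulley is flat at (160,211), clear on both sides for a jaw yaw of 15°.

```bash
python3 - <<'E'
from h import *
ok=do((.553,.093),15,.056,.042,"P",.028,"i",z=.0075,zpl=.0165,f=40)
if ok:
    _,psi,q=best([.42,.06,.33],0); arm.move_ptp([.42,0.06,.33],ori(psi).tolist()); snap("j"); print(arm.current_time())
    a=cv2.imread("pics/top_j.png"); cv2.imwrite("pics/j1.png",cv2.resize(a[100:340,80:460],None,fx=2,fy=2,interpolation=cv2.INTER_CUBIC))
E
```

```text
down stop False [0.5532 0.0933 0.0077]
grip 0.0401 expect 0.042
lifted 0.0402
over tray 0.0405
place stop False [ 0.3684 -0.2512  0.0169]
t 75.6833
77.0667
```

View pics/j1.png

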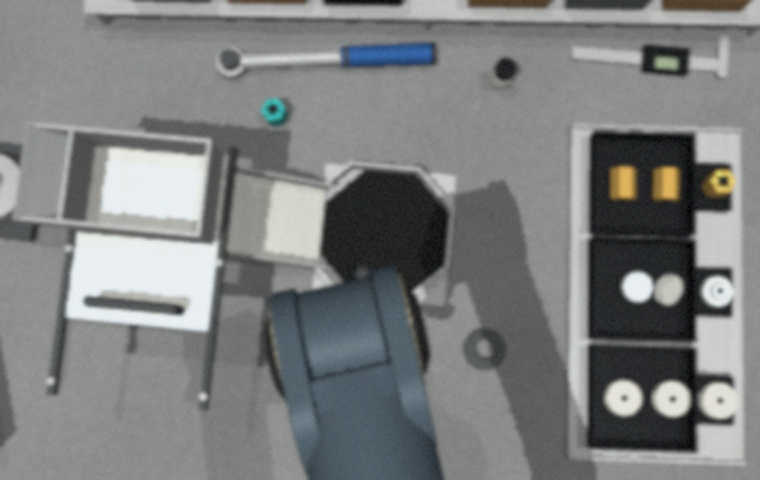

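View pics/scene_j.png

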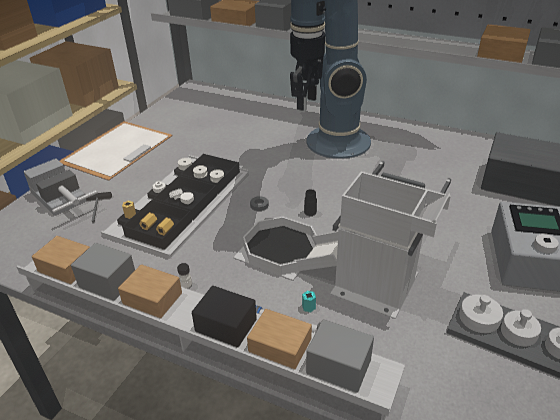

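All six parts are in the right trays and the pan and hopper are empty. One quick numeric check of the gate bar and part centres before handing in.

```bash
python3 - <<'E'
from h import *
for t in("top0","top_j"):
    g=cv2.cvtColor(cv2.imread(f"pics/{t}.png"),cv2.COLOR_BGR2GRAY); m=np.zeros_like(g); m[240:262,115:178]=g[240:262,115:178]<95
    n,l,st,ce=cv2.connectedComponentsWithStats(m); i=1+np.argmax(st[1:,4]); print(t,atz("top",*ce[i],.215))
comps("j",(374,428,160,330),amin=40)
print(arm.current_opening(),np.round(arm.current_ft_force(),2))
arm.hold(.5); arm.finish_job(); print(arm.current_time())
E
```

```text
top0 [0.45915911 0.30667016 0.215     ]
top_j [0.45920251 0.30622476 0.215     ]
brass px [391.1 190.9] xyz [ 0.632 -0.248  0.04 ] len 0.045 0.035 axis 180 n 232
brass px [412.7 191.5] xyz [ 0.632 -0.301  0.039] len 0.043 0.037 axis 179 n 249
white px [405.6 243.7] xyz [ 0.501 -0.284  0.038] len 0.074 0.037 axis 87 n 364
white px [391.6 298.4] xyz [ 0.368 -0.248  0.033] len 0.044 0.041 axis 91 n 262
white px [415.6 299. ] xyz [ 0.368 -0.308  0.033] len 0.045 0.042 axis 65 n 266
0.05799934912663114 [ 0.39 -0.25  0.68]
the job is handed in; nothing more can be done
the job is handed in; nothing more can be done
```

I handed the job in with the hopper emptied, the gate pushed home and all six parts in their matching trays. It reports no verdict, so the outcome rests on my own checks. The last clock reading was 77 s of the 210 s allowed.

- **Gate:** I gripped the bar and drew it 88 mm. All six parts came down into the pan. I then pushed it back until it met the stop. In the last picture the bar is within 0.1 mm of where it started along the slide.
- **Sorting:** The two couplings, two wheels and one pulley were picked straight from the pan. The other pulley was jammed tilted against the chute's cheek, so I slid it down with a finger first and then picked it.
- **Last pictures:** The pan and hopper are empty. The four couplings and pulleys each lie within about 31 mm of their tray's centre. The two wheels touch, so the check saw them as one blob, but both are inside the middle tray. The socket, wrench, lacquer, collar and turquoise piece look undisturbed by eye; I did not measure them.
- **Arm:** It ended about 0.33 m above the bench, clear of everything. No check failed, and I saw no knocked part or grip slip.

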